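# Put the drained tall glass away on the organiser's pull-out tray

## Robot

A 7-joint arm with a two-finger parallel gripper is mounted at the origin on a cart in front of the work surface, level with it; the furniture and walls round the work are solid. World frame = base frame: x ahead of the robot, y to its left, z up, the work surface at z = 0. Lengths are in mm, angles in rad, forces in N, time in s.
With the tool pointing down it reaches from about 400 to 875 mm from the base axis. Payload 4.4 kg.
Tool frame: the origin (TCP) lies at the very end of the fingers, on their centre line; the grasp point (between the pads) lies 19 mm behind it; z points along the fingers, y is the line along which they close (so a half turn about z gives the same grasp; the last joint's range is limited). The gripper opens to 85 mm and grips with 20 to 120 N. Pads are 22 mm wide; open, the fingers measure 114 mm over their backs; the gripper's body (76 mm by 85 mm) begins 54 mm behind the grasp point. The pads swing forward as they close: fully open they stand 13 mm farther back than shut.
Start: joints at [1.112, 0.628, 0.038, 1.517, -0.027, 0.996, -0.02], TCP at [248.833, -600.5, 231.313] pointing down, gripper open.
Joint ranges: [-3.06, 3.06], [-0.37, 2.12], [-1.25, 1.32], [0.18, 2.47], [-1.1, 4.24], [0.23, 1.98], [-2.94, 2.94]. Speed limits (rad/s): [2.57, 2.57, 3.14, 3.14, 3.14, 3.14, 3.14].

## Interface

Orientations are given as [roll, pitch, yaw] about the fixed x, y, z axes, in that order (R = Rz(yaw) Ry(pitch) Rx(roll)).
In Python, from cell import status, get_image, ctrl, models gives the robot as it stands.
- The arm moves only by the shell command python3 -m handwheel 'ROWS' [OPENING]. ROWS is JSON, a list of rows, each an object with "delta_pos": the shift along the world's x, y, z in cm, a list of three; "yaw": the turn about the world's z in rad. A call has 1 to 10 rows; each row shifts and turns the commanded pose from where the row before left it; what a row does not reach is not made up. A row lasts 1/12 s, in which the tool goes at most 41.7 mm and 7.16 degrees, less where a joint would pass 70% of its speed; a pose out of reach is approached as far as the arm can. A call is refused whole if a number of a shift passes 4.17 or a number of a turn 0.125, either way. A call with a gripper value outside its range is refused whole. OPENING is the opening, from -1 (shut) to 1 (fully open), set as the call begins (- or left out, the last holds). The fingers move at their own pace and stop on an object; the grip force is fixed at half the most. Time passes only in rows, so rows that do not move let the fingers close. It gives the time, the measured TCP pose, the force, the opening and the grip force at its end, in the units of the state.
- status.read_state(): the state, without advancing time (a new reading comes with each control period).
- get_image(name): name is "scene" or "top"; returns a dict with "color" (480x640x3 uint8, red, green, blue), "z_map" (480x640 float32, mm along the optical axis (not along the pixel's ray), 0 where there is no reading), "fx", "fy", "cx", "cy" (pixels), "position" and "rotation" of the camera in the world. Camera axes: x right, y up, looking along -z (the intrinsics and any distortion apply to the point x, -y, -z); pixel columns grow to the right and rows downward; lengths in mm; the calibration is good to about 2 mm. A picture is of the moment at which its call begins.
- ctrl.finish_job(): hands the job in; it is judged then, once.
Trained networks look in a picture, given as the dict that the camera call returned (one of the last four; its "shot" number tells which), for a name from the list of things; names that differ only in an ending like _2 or _b are one class to them, and where a whole thing is asked for, a point or a joint stands for the part that bears it (a point fixed in the world has none). Each returns a list of dicts, best first, with "score" (0 to 1); they miss things now and then, are a little off and sometimes report something else, mostly with a low value. They report only what shows in the picture. A call takes as long as a camera call.
- models.boxes_of(picture, name): "rect" ([left, top, right, bottom] in pixels, round what is visible of it).
The state is a dict: "clock": time; "qpos": joint angles; "qd": joint speeds; "tau": joint torques, N m; "eef_pos": TCP position; "tool_rot": TCP orientation; "force": force on the tool from outside, world axes, zero at the start; "torque": the same for the moment, N m; "width": finger opening in mm; "gripper_force": force on a finger pad.
Only numpy, scipy, OpenCV 4.12 (cv2) and the standard library are available. Lean on these libraries where they do the work, as an engineer would, in place of code of your own. Each camera call takes 0.05 s, during which the arm holds its last target. There are 200 camera calls.

## Task

Pull the lower tray of the worktop organiser right out to its stop, then lift the tall glass off its prong on the sloping drainer and stand it, still mouth down, on the free front part of the tray; leave the tray out. The glass is thin: hold it lightly, with no more than 40 N of grip, set it down without a knock, and leave the short glass on the drainer where it is.

Things in the scene. Friction and masses are not known exactly. Their poses are not given: they have to be found in the camera images.
- organiser: Two-tier worktop organiser, fixed: four dark posts, a wooden upper shelf with jars on it and a pull-out steel tray below. 260 mm deep (x), 240 mm wide (y); the upper shelf lies 207 to 215 mm high, its posts end at 265 mm, its jars at 325 mm. Origin: middle of its front edge, on the worktop; x points to the back, so the front faces -x.
- tray (a joint): Travel of the pull-out tray towards the front (organiser's -x), in m: 0 fully in, 0.16 at its stop; it starts at 0 to 0.03. Slides with about 3 N.
- tray_handle (a point): Middle of the tray's bow handle: a round steel bar 10 mm thick, 85 mm long along the organiser's y, 50 mm above the worktop, 42 mm in front of the tray's front wall. It moves with the tray; axes as the organiser's. A tool leaning back some 30 degrees clears the upper shelf best.
- tray_floor (a point): Middle of the free front part of the tray's floor, 30 mm above the worktop, 60 mm behind the outer face of the tray's front wall, midway between its sides. It moves with the tray; axes as the organiser's. The tray is 240 mm deep and 204 mm wide, its walls 3 mm thick and 62 mm above the worktop. Two tumblers stand in its rear half.
- drainer: Sloping glass drainer, fixed: a steel plate 120 x 212 mm on wire legs with two U-shaped wire prongs side by side, 115 mm apart along its y. The plate slopes down to the front (-x) at 0.44 rad; the prongs stand square to it, so prongs and glasses lean 25 degrees to the front. Prongs are 37 mm wide, 75 mm tall. Origin: on the worktop under the plate's middle, which is 52 mm high.
- tall_glass: The tall plain glass, 143 mm long, 0.22 kg, mouth down over one of the two prongs, leaning 25 degrees to the front. Origin: centre of its mouth (rim 69 mm across); z runs from mouth to foot (58 mm across, at z = 143 mm), so z is up when it stands mouth down. To come off it must move 80 mm along its own z. It breaks at over 40 N of grip on a finger or if set down with over 20 N.
- glass_grip (a point): Good place to grip the tall glass: on its axis, 110 mm from the mouth and 33 mm from the foot, where it is about 61 mm thick; axes as the glass.
- short_glass: A shorter, wider glass, 96 mm long and 76 mm across the rim, mouth down on the drainer's other prong. Origin: centre of its mouth; z towards its foot. To be left alone.

How it is judged (in metres and radians):
On the way:
1. the tray is pulled right out to its stop (value of joint tray above 0.15 m), for 0.2 s.
At the end, for the whole second after the job is handed in: The tray is out at its stop (within 12 mm) and the tall glass stands on the tray's floor, mouth down, released and at rest: its rim within 7 mm of the floor, its axis within 5 degrees of vertical (value of joint tray above 0.148 m and angle between tall_glass's own z axis and vertical below 0.09 rad and z of tall_glass in the frame of tray_floor between -0.006 and 0.007 m and x of tall_glass in the frame of tray_floor between -0.04 and 0.09 m and y of tall_glass in the frame of tray_floor between -0.08 and 0.08 m and linear speed of tall_glass below 0.02 m/s); the robot touches nothing.
It fails at once if the tall glass is gripped with more than the 40 N it stands (contact force between the fingers and tall_glass above 80 N).
It fails at once if the tall glass is knocked (more than 20 N) against the tray, the organiser or the things on it (contact force between tall_glass and organiser above 20 N).
It fails at once if the tall glass is forced against the drainer (more than 45 N) (contact force between tall_glass and drainer above 45 N).
It fails at once if the short glass on the drainer is shifted by more than 30 mm (distance of short_glass from where it was at the start of the episode above 0.03 m).
It also fails if it takes over 64 s, if anything falls off the work surface, if the arm or the gripper's body presses on something with over 40 N, if the wrist force passes 120 N, or if a joint passes its speed limit or range.

## Working session

There is one attempt and no reset: what is moved stays moved. The work goes in short steps, Python scripts to look and compute and a shell command to move; the robot and the scene stay as the last step left them, time stands still between calls to the robot, and variables do not carry over. Pictures are saved under pics/ and viewed, at most 10 in all, crops included, and the job is handed in when it is done.

```bash
mkdir -p pics
cat > h.py <<'E'
import numpy as np, cv2
from cell import status, get_image, ctrl, models
def cloud(im):
    z=im["z_map"].astype(float); v,u=np.mgrid[0:480,0:640]
    p=np.stack([(u-im["cx"])/im["fx"]*z,-(v-im["cy"])/im["fy"]*z,-z],-1)
    R=np.array(im["rotation"]); 
    if R.shape!=(3,3):
        from scipy.spatial.transform import Rotation as Ro
        R=Ro.from_euler('xyz',R).as_matrix()
    w=p@R.T+np.array(im["position"]); w[z==0]=np.nan
    return w
E
python3 - <<'E'
from h import *
a=[]
for n in("scene","top"):
    im=get_image(n); w=cloud(im); a.append(im["color"][...,::-1]); np.savez("pics/"+n+".npz",c=im["color"],w=w)
    print(n,[k for k in im],im["position"],im["rotation"],im["fx"])
    for t in("organiser","tray","tray_handle","drainer","tall_glass","short_glass"):
        for d in models.boxes_of(im,t)[:2]:
            r=np.array(d["rect"]).astype(int); q=w[r[1]:r[3],r[0]:r[2]].reshape(-1,3)
            print(t,round(d["score"],2),r,np.nanmedian(q,0).round(),)
    cv2.imwrite(f"pics/{n}1.png",im["color"][...,::-1])
print(status.read_state())
E
```

```text
scene ['color', 'z_map', 'fx', 'fy', 'cx', 'cy', 'position', 'rotation', 'shot'] [ -46.31792772  784.16988501 1217.57129683] [ 0.71499766 -0.01532117 -2.50305902] 585.998584418709
organiser 0.55 [ 42 223 243 402] [670. 441.  58.]
tray 0.75 [100 299 241 391] [590. 463.  40.]
tray_handle 0.59 [ 96 301 246 391] [588. 464.  36.]
drainer 0.92 [375 137 453 208] [ 456. -402.   29.]
tall_glass 0.96 [422 128 464 170] [ 426. -452.   87.]
short_glass 0.8 [390 159 426 190] [ 457. -325.   81.]
top ['color', 'z_map', 'fx', 'fy', 'cx', 'cy', 'position', 'rotation', 'shot'] [2.54411847e+02 6.76171455e-01 1.32775258e+03] [ 0.21808402 -0.00248874 -1.58986047] 468.8133333493177
organiser 0.56 [ 71 102 221 263] [656. 438.  51.]
tray 0.6 [137 200 217 261] [561. 382.  31.]
tray_handle 0.57 [137 203 215 261] [557. 386.  31.]
drainer 0.93 [420 228 507 283] [ 472. -408.   66.]
drainer 0.27 [ 70 101 220 261] [660. 441.  54.]
tall_glass 0.96 [470 252 513 287] [ 424. -447.  113.]
short_glass 0.96 [427 241 461 276] [ 458. -335.   94.]
{'clock': 0.7, 'qpos': array([ 1.11218428,  0.62833437,  0.03848648,  1.51741967, -0.02698302,
        0.99628832, -0.02000747]), 'qd': array([-0.00017247, -0.00078955, -0.00059861, -0.00115757,  0.00096815,
        0.00014688, -0.00060263]), 'tau': array([-5.91698299e-04, -5.63123739e+01,  1.22530315e+00, -1.93748707e+01,
        1.08631796e-02,  1.70478186e-03, -8.85833487e-06]), 'eef_pos': array([ 248.84508018, -600.49463574,  231.34943909]), 'tool_rot': array([ 3.14152518e+00, -3.40894474e-05,  3.92799288e-01]), 'force': array([-0.149712  , -0.60212269,  0.16610962]), 'torque': array([-0.00295388, -0.01243784,  0.00088524]), 'gripper_force': 0.0, 'width': 85.44239223938209}
```

View pics/scene1.png

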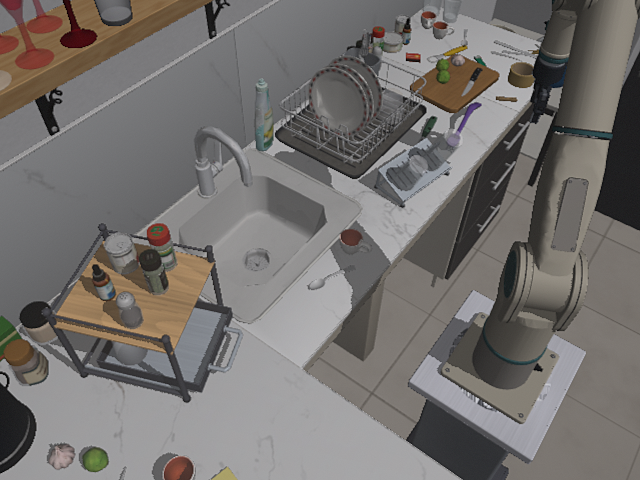

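View pics/top1.png

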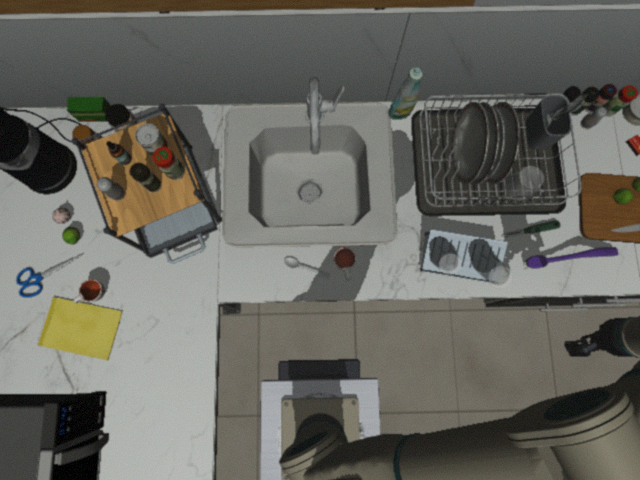

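The scene view shows the organiser at the lower left, its tray handle at about (230,350), and the drainer at (415,170). In the top view the handle is at (187,248), the tray floor at (175,228), the short glass at (442,258) and the tall glass at (490,268). Next I'll fit the poses.

Run:
```python
from h import *
S=np.load("pics/scene.npz")["w"];T=np.load("pics/top.npz")["w"]
def rect(p,n):
    c,s,a=cv2.minAreaRect(p[:,:2].astype(np.float32)); print(n,len(p),np.round(c),np.round(s),round(a,1),cv2.boxPoints((c,s,a)).round().tolist())
for n,W in(("S",S),("T",T)):
    p=W.reshape(-1,3); p=p[~np.isnan(p).any(1)]
    o=p[(p[:,0]>430)&(p[:,0]<900)&(p[:,1]>250)&(p[:,1]<620)]
    sh=o[(o[:,2]>203)&(o[:,2]<221)]; rect(sh,n+" shelf")
    fl=o[(o[:,2]>24)&(o[:,2]<36)]; rect(fl,n+" floor"); 
    wl=o[(o[:,2]>45)&(o[:,2]<66)&(o[:,1]<480)&(o[:,0]<640)]; rect(wl,n+" wall/handle")
    d=p[(p[:,0]>380)&(p[:,0]<540)&(p[:,1]>-530)&(p[:,1]<-280)&(p[:,2]>12)]
    rect(d[d[:,2]<95],n+" drainer"); 
    hi=d[d[:,2]>110]; print("hi",len(hi),hi.mean(0).round(),hi.max(0).round(),hi.min(0).round())
    # RANSAC plane on plate with slope .44
    best=0;rng=np.random.default_rng(0)
    for _ in range(2000):
        q=d[rng.choice(len(d),3,False)]; m=np.cross(q[1]-q[0],q[2]-q[0]); l=np.linalg.norm(m)
        if l<100: continue
        m/=l; m*=np.sign(m[2])
        if abs(m[2]-np.cos(.44))>.04: continue
        i=abs((d-q[0])@m)<3
        if i.sum()>best: best=i.sum();bi=i;bm=m
    print(best,bm.round(3),"lean yaw",np.arctan2(-bm[1],-bm[0]).round(3)); rect(d[bi],"plate"); print(d[bi].min(0),d[bi].max(0))
im=cv2.imread("pics/top1.png"); im2=cv2.imread("pics/scene1.png")
a=cv2.resize(im[215:300,410:530],(600,425),interpolation=2); cv2.imwrite("pics/a.png",a)
```

```text
S shelf 8157 [674. 437.] [263. 242.] 23.0 [[505.0, 497.0], [600.0, 274.0], [842.0, 377.0], [748.0, 600.0]]
S floor 4282 [722. 467.] [429. 224.] 23.1 [[481.0, 486.0], [569.0, 280.0], [964.0, 448.0], [876.0, 654.0]]
S wall/handle 828 [535. 367.] [105. 219.] 36.6 [[427.0, 423.0], [558.0, 247.0], [642.0, 310.0], [512.0, 486.0]]
S drainer 1725 [ 471. -405.] [221. 118.] 79.3 [[393.0, -502.0], [509.0, -524.0], [550.0, -307.0], [434.0, -285.0]]
hi 1066 [ 425. -396.  146.] [ 486. -307.  196.] [ 380. -479.  110.]
721 [-0.417  0.073  0.906] lean yaw -0.174
plate 721 [ 474. -404.] [216. 111.] 79.3 [[400.0, -500.0], [508.0, -521.0], [549.0, -309.0], [440.0, -288.0]]
[ 401.81261406 -517.30676479   25.92364515] [ 539.57023817 -291.62671523   79.52964789]
T shelf 6390 [675. 436.] [267. 240.] 22.9 [[505.0, 495.0], [599.0, 274.0], [844.0, 378.0], [751.0, 598.0]]
T floor 2284 [713. 451.] [402. 236.] 22.8 [[482.0, 482.0], [574.0, 264.0], [944.0, 420.0], [853.0, 638.0]]
T wall/handle 502 [530. 363.] [ 92. 223.] 26.5 [[439.0, 442.0], [538.0, 243.0], [620.0, 284.0], [521.0, 483.0]]
T drainer 2215 [ 471. -407.] [213. 115.] 79.4 [[395.0, -501.0], [508.0, -522.0], [547.0, -313.0], [434.0, -292.0]]
hi 1248 [ 429. -401.  152.] [ 486. -312.  194.] [ 380. -479.  110.]
1270 [-0.396  0.091  0.914] lean yaw -0.225
plate 1270 [ 473. -406.] [212. 112.] 78.4 [[396.0, -499.0], [507.0, -521.0], [549.0, -313.0], [439.0, -291.0]]
[ 403.02248032 -518.36832288   26.89729752] [ 539.73505768 -294.14086664   81.4194019 ]
```

Run:
```python
import cv2,numpy as np
im=cv2.imread("pics/top1.png"); im2=cv2.imread("pics/scene1.png")
a=cv2.resize(im[215:300,410:530],(565,400),interpolation=2)
b=cv2.resize(im2[120:215,365:475],(463,400),interpolation=2)
c=cv2.resize(im[190:275,120:235],(541,400),interpolation=2)
o=np.hstack([cv2.resize(a,(400,283)),cv2.resize(b,(328,283))]); c=cv2.resize(c,(383,283))
d=cv2.resize(im2[290:400,80:250],(345,223)); d=cv2.copyMakeBorder(d,0,60,0,0,0)
cv2.imwrite("pics/crop.png",np.vstack([o,np.hstack([c,d])]))
```

```text
(no output)
```

View pics/crop.png

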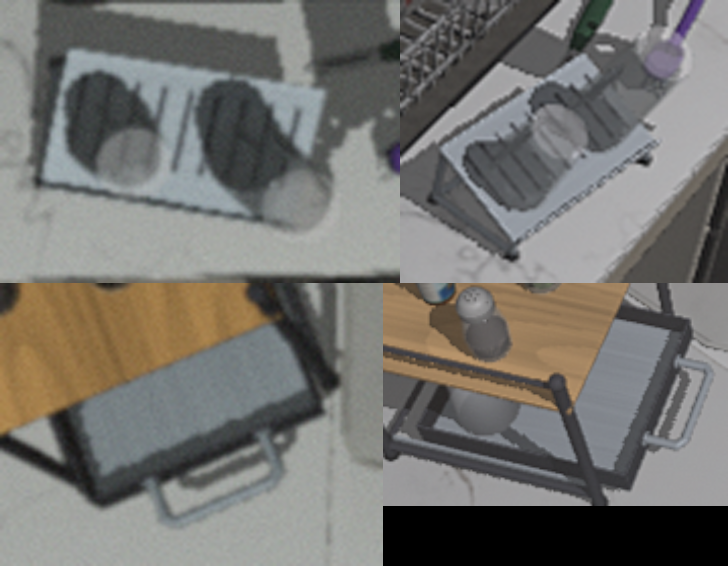

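Run:
```python
from h import *
y=0.40;O=np.array([554,386]);X=np.array([np.cos(y),np.sin(y)]);Y=np.array([-X[1],X[0]])
for n in("scene","top"):
    p=np.load(f"pics/{n}.npz")["w"].reshape(-1,3); p=p[~np.isnan(p).any(1)]
    q=np.c_[(p[:,:2]-O)@X,(p[:,:2]-O)@Y,p[:,2]]
    h=q[(q[:,0]<15)&(q[:,0]>-120)&(abs(q[:,1])<95)&(q[:,2]>40)&(q[:,2]<72)]
    print(n); 
    H,e=np.histogram(h[:,0],bins=np.arange(-120,16,5)); print(dict(zip(e[:-1].tolist(),H.tolist())))
    xm=np.percentile(h[:,0],3); hb=h[h[:,0]<xm+10]; print("bar",hb.mean(0).round(1),hb.min(0).round(),hb.max(0).round())
    d=p[(p[:,0]>360)&(p[:,0]<540)&(p[:,1]>-530)&(p[:,1]<-380)&(p[:,2]>100)]
    t=d[d[:,2]>170]; print("tall top",len(t),t.mean(0).round(1),t.min(0).round(),t.max(0).round())
    a=np.array([-.418,.079,.904]); s=d@a; m=s>s.max()-8; 
    g=d[m]; print("foot disc",m.sum(),g.mean(0).round(1),"minmax", g.min(0).round(),g.max(0).round())
    # points whose along-axis value near foot
    print(np.percentile(s,[1,10,50,90,99]).round())
```

```text
scene
{-120: 0, -115: 0, -110: 0, -105: 0, -100: 0, -95: 0, -90: 0, -85: 0, -80: 0, -75: 71, -70: 94, -65: 37, -60: 23, -55: 18, -50: 19, -45: 18, -40: 22, -35: 23, -30: 274, -25: 49, -20: 0, -15: 1, -10: 0, -5: 0, 0: 0, 5: 0, 10: 0}
bar [-68.8   3.5  54.1] [-74. -51.  45.] [-63.  56.  62.]
tall top 286 [ 403.5 -446.3  178.9] [ 374. -479.  170.] [ 435. -416.  196.]
foot disc 123 [ 396.6 -446.4  179.4] minmax [ 374. -475.  167.] [ 421. -416.  196.]
[-134. -114.  -61.  -40.  -36.]
top
{-120: 0, -115: 0, -110: 0, -105: 0, -100: 0, -95: 0, -90: 0, -85: 0, -80: 8, -75: 73, -70: 58, -65: 13, -60: 14, -55: 11, -50: 15, -45: 12, -40: 14, -35: 20, -30: 212, -25: 8, -20: 0, -15: 0, -10: 0, -5: 0, 0: 0, 5: 0, 10: 0}
bar [-70.4  -1.6  53.5] [-76. -54.  45.] [-65.  52.  61.]
tall top 455 [ 403.6 -449.5  180.3] [ 374. -479.  170.] [ 434. -422.  194.]
foot disc 140 [ 400.9 -451.2  183.3] minmax [ 374. -478.  171.] [ 423. -422.  194.]
[-135. -114.  -43.  -38.  -35.]
```

```bash
R='{"delta_pos":[2.1,3.9,0.1],"yaw":0.125}'; python3 -m handwheel '[{"delta_pos":[2.1,3.9,0.1],"yaw":0.125},{"delta_pos":[2.1,3.9,0.1],"yaw":0.125},{"delta_pos":[2.1,3.9,0.1],"yaw":0.125},{"delta_pos":[2.1,3.9,0.1],"yaw":0.125},{"delta_pos":[2.1,3.9,0.1],"yaw":0.125},{"delta_pos":[2.1,3.9,0.1],"yaw":0.125},{"delta_pos":[2.1,3.9,0.1],"yaw":0.125},{"delta_pos":[2.1,3.9,0.1],"yaw":0.125},{"delta_pos":[2.1,3.9,0.1],"yaw":0.125},{"delta_pos":[2.1,3.9,0.1],"yaw":0.125}]' 1
```

```text
clock: 1.53
eef_pos: [447.0, -232.1, 241.2]
tool_rot: [3.141, 0.001, 1.649]
force: [2.1, 0.2, 0.6]
width: 85.7
gripper_force: 0.0
```

```bash
python3 -m handwheel '[{"delta_pos":[0,4,0],"yaw":0.12},{"delta_pos":[0,4,0],"yaw":0.12},{"delta_pos":[0,4,0],"yaw":0.088},{"delta_pos":[0,4,0],"yaw":0},{"delta_pos":[0,4,0],"yaw":0},{"delta_pos":[0,4,0],"yaw":0},{"delta_pos":[0,4,0],"yaw":0},{"delta_pos":[0,4,0],"yaw":0},{"delta_pos":[0,4,0],"yaw":0},{"delta_pos":[0,4,0],"yaw":0}]'; python3 -m handwheel '[{"delta_pos":[0,4,0],"yaw":0},{"delta_pos":[0,4,0],"yaw":0},{"delta_pos":[0,4,0],"yaw":0},{"delta_pos":[0.4,3.7,0],"yaw":0},{"delta_pos":[0,0,-1],"yaw":0},{"delta_pos":[0,0,-4],"yaw":0},{"delta_pos":[0,0,-4],"yaw":0},{"delta_pos":[0,0,-3],"yaw":0},{"delta_pos":[0,0,0],"yaw":0},{"delta_pos":[0,0,0],"yaw":0}]'
```

```text
clock: 2.37
eef_pos: [446.2, 168.1, 241.0]
tool_rot: [3.141, 0.0, 1.97]
force: [-0.0, 0.4, -0.6]
width: 85.4
gripper_force: 0.0
clock: 3.2
eef_pos: [449.7, 322.6, 119.9]
tool_rot: [-3.139, 0.001, 1.971]
force: [-0.0, -0.0, 0.2]
width: 85.6
gripper_force: 0.0
```

```bash
python3 -m handwheel '[{"delta_pos":[1.3,2.5,0],"yaw":0},{"delta_pos":[0,0,-2],"yaw":0},{"delta_pos":[0,0,-2.2],"yaw":0},{"delta_pos":[0,0,0],"yaw":0}]'
python3 - <<'E'
from h import *
im=get_image("scene"); cv2.imwrite("pics/s2.png",cv2.resize(im["color"][250:430,60:300,::-1],(800,600),interpolation=2)); print(status.read_state()["eef_pos"])
E
```

```text
clock: 3.53
eef_pos: [463.3, 347.9, 78.4]
tool_rot: [-3.141, 0.0, 1.971]
force: [0.1, -1.4, -0.1]
width: 85.4
gripper_force: 0.0
[463.5696593  348.12175715  79.59930975]
```

View pics/s2.png

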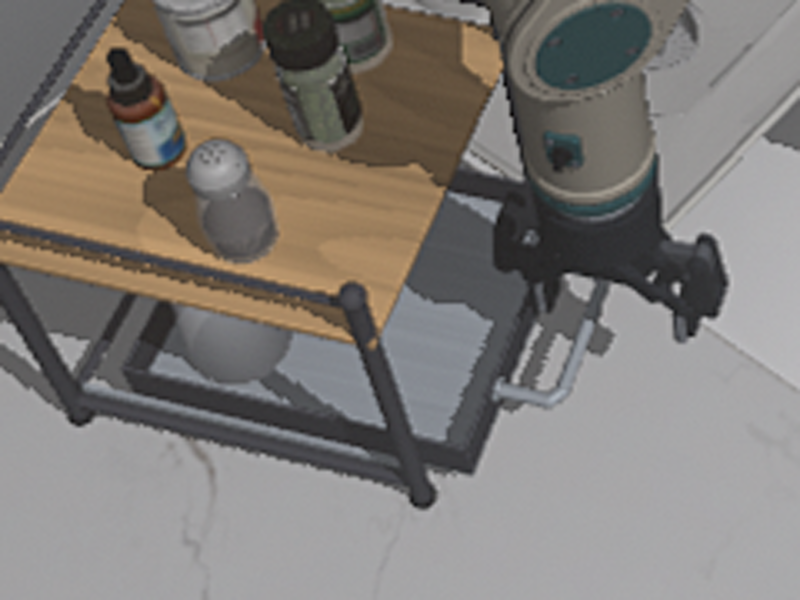

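The crop shows the rear finger at (545,290), above the gap between the tray wall and the bar, which runs from (560,400) to (605,285). I'll lower it.

```bash
python3 -m handwheel '[{"delta_pos":[0,0,-1],"yaw":0},{"delta_pos":[0,0,-1],"yaw":0},{"delta_pos":[0,0,-1],"yaw":0},{"delta_pos":[0,0,0],"yaw":0}]';python3 -m handwheel '[{"delta_pos":[0,0,-1],"yaw":0},{"delta_pos":[0,0,-1],"yaw":0},{"delta_pos":[0,0,-1],"yaw":0},{"delta_pos":[0,0,0],"yaw":0}]'
```

```text
clock: 3.92
eef_pos: [462.7, 347.4, 47.3]
tool_rot: [-3.139, 0.001, 1.971]
force: [-0.2, -0.5, 0.4]
width: 85.2
gripper_force: 0.0
clock: 4.25
eef_pos: [462.1, 347.3, 16.4]
tool_rot: [-3.138, 0.001, 1.971]
force: [0.1, -0.0, 0.1]
width: 85.6
gripper_force: 0.0
```

```bash
python3 -m handwheel '[{"delta_pos":[-0.9,-0.38,0],"yaw":0},{"delta_pos":[-1.1,-0.465,0],"yaw":0},{"delta_pos":[-1.1,-0.465,0],"yaw":0},{"delta_pos":[-1.1,-0.465,0],"yaw":0},{"delta_pos":[-1.1,-0.465,0],"yaw":0},{"delta_pos":[-1.1,-0.465,0],"yaw":0},{"delta_pos":[-1.1,-0.465,0],"yaw":0},{"delta_pos":[-1.1,-0.465,0],"yaw":0},{"delta_pos":[-1.1,-0.465,0],"yaw":0},{"delta_pos":[-1.1,-0.465,0],"yaw":0}]'; python3 -m handwheel '[{"delta_pos":[-0.5,-0.21,0],"yaw":0},{"delta_pos":[-0.5,-0.21,0],"yaw":0},{"delta_pos":[-0.5,-0.21,0],"yaw":0}]'
```

```text
clock: 5.08
eef_pos: [356.5, 303.1, 18.8]
tool_rot: [3.139, -0.001, 1.97]
force: [4.4, 1.5, -2.8]
width: 85.7
gripper_force: 1.9
clock: 5.33
eef_pos: [341.4, 296.8, 18.8]
tool_rot: [3.139, -0.0, 1.97]
force: [3.3, 0.4, -1.8]
width: 85.1
gripper_force: 1.5
```

```bash
python3 -m handwheel '[{"delta_pos":[-0.4,-0.17,0],"yaw":0},{"delta_pos":[-0.4,-0.17,0],"yaw":0},{"delta_pos":[0,0,0],"yaw":0}]'
```

```text
clock: 5.58
eef_pos: [334.2, 293.9, 18.9]
tool_rot: [3.138, -0.001, 1.97]
force: [4.0, 1.1, -0.1]
width: 85.6
gripper_force: 2.2
```

```bash
python3 -m handwheel '[{"delta_pos":[-0.4,-0.17,0],"yaw":0},{"delta_pos":[-0.4,-0.17,0],"yaw":0},{"delta_pos":[0,0,0],"yaw":0}]'; python3 -m handwheel '[{"delta_pos":[-0.3,-0.12,0],"yaw":0},{"delta_pos":[-0.3,-0.12,0],"yaw":0},{"delta_pos":[0,0,0],"yaw":0}]'
```

```text
clock: 5.83
eef_pos: [334.0, 294.3, 19.4]
tool_rot: [3.127, -0.004, 1.965]
force: [22.8, 6.0, -11.4]
width: 85.6
gripper_force: 11.5
clock: 6.08
eef_pos: [333.8, 294.6, 19.8]
tool_rot: [3.118, -0.005, 1.962]
force: [36.3, 9.9, -18.0]
width: 85.2
gripper_force: 18.6
```

The tray is at its stop. I'll back off, then try out the opening and force behaviour on the sturdy bar before touching the glass.

```bash
python3 -m handwheel '[{"delta_pos":[1.3,0.55,0],"yaw":0},{"delta_pos":[0.7,0.3,0],"yaw":0},{"delta_pos":[0,0,0],"yaw":0},{"delta_pos":[0,0,3],"yaw":0},{"delta_pos":[0,0,4],"yaw":0},{"delta_pos":[0,0,0],"yaw":0}]' ; python3 -m handwheel '[{"delta_pos":[1.3,0.55,0],"yaw":0},{"delta_pos":[1.3,0.55,0],"yaw":0},{"delta_pos":[0,0,0],"yaw":0},{"delta_pos":[0,0,0],"yaw":0},{"delta_pos":[0,0,0],"yaw":0},{"delta_pos":[0,0,0],"yaw":0}]' -0.29
```

```text
clock: 6.58
eef_pos: [337.7, 297.4, 92.7]
tool_rot: [3.138, -0.004, 1.973]
force: [1.2, 0.6, 0.0]
width: 85.5
gripper_force: 0.0
clock: 7.08
eef_pos: [362.7, 305.9, 88.4]
tool_rot: [-3.14, 0.001, 1.972]
force: [-0.8, -0.1, 0.5]
width: 30.3
gripper_force: 0.0
```

Width is 42.7·(v+1). I'll centre on the bar, lower, and close by steps.

```bash
python3 -m handwheel '[{"delta_pos":[0.6,0.3,0],"yaw":0},{"delta_pos":[0,0,-2],"yaw":0},{"delta_pos":[0,0,-2],"yaw":0},{"delta_pos":[0,0,-1],"yaw":0},{"delta_pos":[0,0,0],"yaw":0}]' ; python3 -m handwheel '[{"delta_pos":[0,0,0],"yaw":0},{"delta_pos":[0,0,0],"yaw":0},{"delta_pos":[0,0,0],"yaw":0}]' -0.72;python3 -m handwheel '[{"delta_pos":[0,0,0],"yaw":0},{"delta_pos":[0,0,0],"yaw":0},{"delta_pos":[0,0,0],"yaw":0}]' -0.78;python3 -m handwheel '[{"delta_pos":[0,0,0],"yaw":0},{"delta_pos":[0,0,0],"yaw":0},{"delta_pos":[0,0,0],"yaw":0}]' -0.80;python3 -m handwheel '[{"delta_pos":[0,0,0],"yaw":0},{"delta_pos":[0,0,0],"yaw":0},{"delta_pos":[0,0,0],"yaw":0}]' -0.85
```

```text
clock: 7.5
eef_pos: [369.3, 308.7, 37.0]
tool_rot: [-3.138, 0.002, 1.972]
force: [-0.3, -0.4, -0.7]
width: 30.8
gripper_force: 0.0
clock: 7.75
eef_pos: [370.1, 309.8, 39.3]
tool_rot: [3.141, -0.0, 1.971]
force: [-1.8, -0.5, -1.7]
width: 12.2
gripper_force: 0.8
clock: 8.0
eef_pos: [370.2, 309.8, 39.3]
tool_rot: [3.141, -0.0, 1.971]
force: [-2.5, -0.6, 5.4]
width: 9.5
gripper_force: 7.7
clock: 8.25
eef_pos: [370.5, 309.9, 39.3]
tool_rot: [3.141, -0.0, 1.971]
force: [-2.9, -0.3, 6.1]
width: 8.9
gripper_force: 20.6
clock: 8.5
eef_pos: [370.6, 310.0, 39.4]
tool_rot: [3.14, -0.0, 1.971]
force: [-2.3, -0.9, 6.7]
width: 7.7
gripper_force: 56.5
```

The finger force behaves like a spring, about 15 N per mm of squeeze, so a light grip can be set through the opening. I'll release and go to the glass.

```bash
python3 -m handwheel '[{"delta_pos":[0,0,0],"yaw":0},{"delta_pos":[0,0,0],"yaw":0},{"delta_pos":[0,0,0],"yaw":0},{"delta_pos":[0,0,4],"yaw":0},{"delta_pos":[0,0,4],"yaw":0},{"delta_pos":[0,0,4],"yaw":0},{"delta_pos":[0,0,4],"yaw":0},{"delta_pos":[0,0,4],"yaw":0},{"delta_pos":[1.5,-3,2],"yaw":-0.12},{"delta_pos":[2,-3.4,0],"yaw":-0.12}]' -0.3 ; python3 -m handwheel '[{"delta_pos":[2,-3.4,0],"yaw":-0.12},{"delta_pos":[1,-3.8,0],"yaw":-0.12},{"delta_pos":[1,-3.8,0],"yaw":-0.12},{"delta_pos":[0,-3.8,0],"yaw":-0.12},{"delta_pos":[0,-3.8,0],"yaw":-0.12},{"delta_pos":[0,-3.8,0],"yaw":-0.12},{"delta_pos":[0,-3.8,0],"yaw":-0.12},{"delta_pos":[0,-3.8,0],"yaw":-0.12},{"delta_pos":[0,-3.8,0],"yaw":-0.12},{"delta_pos":[0,-3.8,0],"yaw":-0.12}]' 1; python3 -m handwheel '[{"delta_pos":[0,-3.8,0],"yaw":-0.12},{"delta_pos":[0,-3.8,0],"yaw":-0.12},{"delta_pos":[0,-3.8,0],"yaw":-0.12},{"delta_pos":[-0.5,-3.8,0],"yaw":-0.12},{"delta_pos":[-1,-3.8,0],"yaw":-0.12},{"delta_pos":[-1,-3.8,0],"yaw":-0.12},{"delta_pos":[-0.5,-3,0],"yaw":0},{"delta_pos":[0,-3,0],"yaw":0},{"delta_pos":[0,0,0],"yaw":0},{"delta_pos":[0,0,0],"yaw":0}]'
```

```text
clock: 9.33
eef_pos: [406.5, 249.7, 263.8]
tool_rot: [3.132, -0.006, 1.732]
force: [2.6, 0.1, -0.6]
width: 30.3
gripper_force: 0.0
clock: 10.17
eef_pos: [444.9, -132.5, 258.9]
tool_rot: [3.141, -0.0, 0.525]
force: [-0.0, 0.1, -0.0]
width: 85.6
gripper_force: 0.0
clock: 11.0
eef_pos: [414.3, -420.3, 258.1]
tool_rot: [3.141, 0.001, -0.193]
force: [0.3, 0.4, -0.4]
width: 85.3
gripper_force: 0.0
```

```bash
python3 -m handwheel '[{"delta_pos":[0,-3.1,0],"yaw":0},{"delta_pos":[0,0,-4],"yaw":0},{"delta_pos":[0,0,-2],"yaw":0},{"delta_pos":[0,0,0],"yaw":0}]'; python3 -m handwheel '[{"delta_pos":[0,0,-2],"yaw":0},{"delta_pos":[0,0,-2],"yaw":0},{"delta_pos":[0,0,-1.5],"yaw":0},{"delta_pos":[0,0,0],"yaw":0},{"delta_pos":[0,0,0],"yaw":0}]'
python3 - <<'E'
from h import *
y=0.40;O=np.array([554,386]);X=np.array([np.cos(y),np.sin(y)]);Y=np.array([-X[1],X[0]])
im=get_image("top"); p=cloud(im).reshape(-1,3); p=p[~np.isnan(p).any(1)]
q=np.c_[(p[:,:2]-O)@X,(p[:,:2]-O)@Y,p[:,2]]
h=q[(q[:,0]<-20)&(q[:,0]>-240)&(abs(q[:,1])<95)&(q[:,2]>42)&(q[:,2]<72)]
xm=np.percentile(h[:,0],3); hb=h[h[:,0]<xm+10]; print("bar",hb.mean(0).round(1))
f=q[(q[:,0]<-20)&(q[:,0]>-155)&(abs(q[:,1])<95)&(q[:,2]>20)&(q[:,2]<42)]; print("floor",len(f),f.mean(0).round(1),f.min(0).round(),f.max(0).round())
s=get_image("scene"); cv2.imwrite("pics/s3.png",cv2.resize(s["color"][90:240,340:540,::-1],(800,600),interpolation=2))
E
```

```text
clock: 11.33
eef_pos: [413.3, -445.8, 194.2]
tool_rot: [-3.136, 0.008, -0.188]
force: [0.3, 0.8, -0.6]
width: 85.4
gripper_force: 0.0
clock: 11.75
eef_pos: [416.1, -448.5, 144.5]
tool_rot: [-3.141, -0.0, -0.188]
force: [1.3, -0.5, 0.1]
width: 85.1
gripper_force: 0.0
bar [-199.2   -1.4   53.9]
floor 3039 [-84.2   0.6  29.9] [-148.  -95.   22.] [-20.  95.  39.]
```

View pics/s3.png

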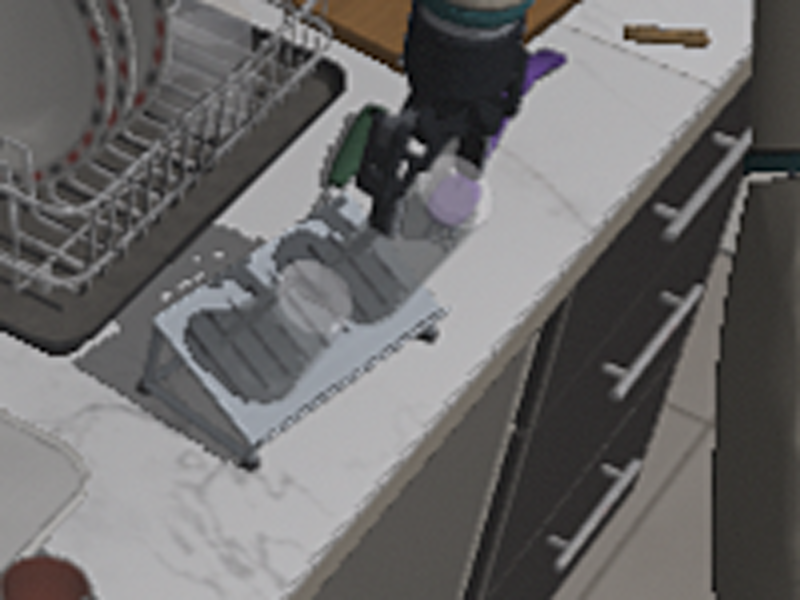

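The crop shows the fingers either side of the tall glass, near (385,200) and (490,160); the glass foot is at (460,195) and the short glass is clear at (315,300). I'll lower a little and close in steps.

```bash
python3 -m handwheel '[{"delta_pos":[-0.2,-0.2,-1],"yaw":0},{"delta_pos":[0,0,0],"yaw":0},{"delta_pos":[0,0,0],"yaw":0}]' 0.5; python3 -m handwheel '[{"delta_pos":[0,0,0],"yaw":0},{"delta_pos":[0,0,0],"yaw":0},{"delta_pos":[0,0,0],"yaw":0}]' 0.45; python3 -m handwheel '[{"delta_pos":[0,0,0],"yaw":0},{"delta_pos":[0,0,0],"yaw":0},{"delta_pos":[0,0,0],"yaw":0}]' 0.43
```

```text
clock: 12.1
eef_pos: [412.8, -451.7, 133.7]
tool_rot: [3.141, 0.0, -0.19]
force: [-0.6, -0.2, -0.4]
width: 64.1
gripper_force: 0.2
clock: 12.35
eef_pos: [413.1, -451.8, 134.0]
tool_rot: [3.141, -0.0, -0.19]
force: [-1.1, -1.4, 1.3]
width: 62.0
gripper_force: 0.7
clock: 12.6
eef_pos: [413.2, -451.8, 134.0]
tool_rot: [3.141, -0.0, -0.189]
force: [-2.0, -1.5, 2.9]
width: 61.4
gripper_force: 2.9
```

```bash
python3 -m handwheel '[{"delta_pos":[0,0,0],"yaw":0},{"delta_pos":[0,0,0],"yaw":0},{"delta_pos":[0,0,0],"yaw":0}]' 0.41;  python3 -m handwheel '[{"delta_pos":[0,0,0],"yaw":0},{"delta_pos":[0,0,0],"yaw":0},{"delta_pos":[0,0,0],"yaw":0}]' 0.395
```

```text
clock: 12.85
eef_pos: [413.1, -451.9, 134.1]
tool_rot: [3.141, -0.0, -0.19]
force: [-2.9, -0.7, 4.9]
width: 60.5
gripper_force: 12.8
clock: 13.1
eef_pos: [413.1, -451.9, 134.2]
tool_rot: [3.141, -0.0, -0.189]
force: [-3.1, -1.7, 5.6]
width: 60.1
gripper_force: 23.1
```

```bash
python3 -m handwheel '[{"delta_pos":[-0.42,0.08,0.9],"yaw":0},{"delta_pos":[-0.42,0.08,0.9],"yaw":0},{"delta_pos":[0,0,0],"yaw":0}]';python3 -m handwheel '[{"delta_pos":[-0.42,0.08,0.9],"yaw":0},{"delta_pos":[-0.42,0.08,0.9],"yaw":0},{"delta_pos":[-0.42,0.08,0.9],"yaw":0},{"delta_pos":[0,0,0],"yaw":0}]'
```

```text
clock: 13.35
eef_pos: [404.7, -449.5, 153.1]
tool_rot: [3.142, -0.001, -0.189]
force: [-0.6, -0.8, -2.0]
width: 60.2
gripper_force: 23.1
clock: 13.68
eef_pos: [391.9, -448.2, 181.0]
tool_rot: [3.14, -0.002, -0.19]
force: [-0.1, 0.3, -1.8]
width: 59.8
gripper_force: 23.2
```

```bash
python3 -m handwheel '[{"delta_pos":[-0.42,0.08,0.9],"yaw":0},{"delta_pos":[-0.42,0.08,0.9],"yaw":0},{"delta_pos":[-0.42,0.08,0.9],"yaw":0},{"delta_pos":[-0.42,0.08,0.9],"yaw":0},{"delta_pos":[-0.42,0.08,0.9],"yaw":0},{"delta_pos":[0,0,2],"yaw":0},{"delta_pos":[0,0,2.5],"yaw":0},{"delta_pos":[0,0,2.5],"yaw":0},{"delta_pos":[0,0,2],"yaw":0},{"delta_pos":[0,0,0],"yaw":0}]'
python3 - <<'E'
from h import *
s=get_image("scene")
d=models.boxes_of(s,"tall_glass")[:2];print(d, models.boxes_of(s,"short_glass")[:1])
cv2.imwrite("pics/s4.png",cv2.resize(s["color"][60:240,300:540,::-1],(800,600),interpolation=2))
E
```

```text
clock: 14.52
eef_pos: [372.9, -445.1, 318.8]
tool_rot: [3.136, -0.007, -0.189]
force: [1.3, 0.0, -1.6]
width: 59.7
gripper_force: 23.2
[{'rect': [440.9, 78.8, 493.2, 127.4], 'score': 0.94}] [{'rect': [392.7, 156.2, 427.9, 189.3], 'score': 0.86}]
```

View pics/s4.png

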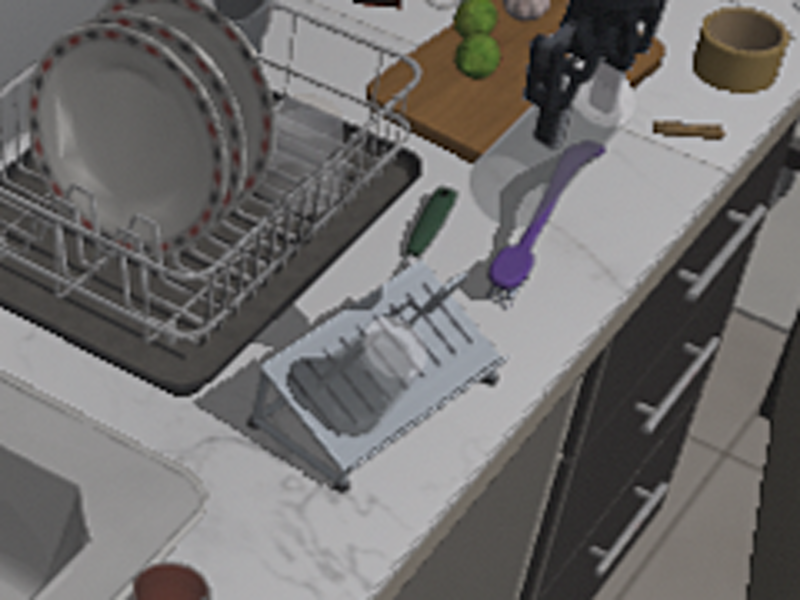

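The glass is off the prong, at (545,130) in the crop, still leaning. The short glass has not moved and is at (395,350). I'll carry the tall glass over the tray, turning so that it leans along the tray's width.

```bash
python3 -m handwheel '[{"delta_pos":[0.7,1.5,0],"yaw":0.05},{"delta_pos":[1,2.5,0],"yaw":0.1},{"delta_pos":[1,3,0],"yaw":0.1},{"delta_pos":[1,3,0],"yaw":0.1},{"delta_pos":[1,3.3,0],"yaw":0.1},{"delta_pos":[1,3.3,0],"yaw":0.1},{"delta_pos":[1,3.3,0],"yaw":0.1},{"delta_pos":[1,3.3,0],"yaw":0.1},{"delta_pos":[1,3.3,0],"yaw":0.1},{"delta_pos":[1,3.3,0],"yaw":0.1}]'; python3 -m handwheel '[{"delta_pos":[0.5,3.3,0],"yaw":0.1},{"delta_pos":[0,3.3,0],"yaw":0.1},{"delta_pos":[0,3.3,0],"yaw":0.1},{"delta_pos":[0,3.3,0],"yaw":0.1},{"delta_pos":[0,3.3,0],"yaw":0.1},{"delta_pos":[0,3.3,0],"yaw":0.1},{"delta_pos":[0,3.3,0],"yaw":0.1},{"delta_pos":[0,3.3,0],"yaw":0.1},{"delta_pos":[0,3.3,0],"yaw":0.1},{"delta_pos":[0,3.3,0],"yaw":0.1}]'; python3 -m handwheel '[{"delta_pos":[0.2,3,0],"yaw":0.1},{"delta_pos":[0.2,2.5,0],"yaw":0.1},{"delta_pos":[0.2,1.5,0],"yaw":0},{"delta_pos":[0,0.5,0],"yaw":0},{"delta_pos":[0,0,0],"yaw":0}]'
```

```text
clock: 15.5
eef_pos: [467.5, -142.8, 312.5]
tool_rot: [-3.139, 0.001, 0.768]
force: [0.2, 0.6, -1.7]
width: 60.2
gripper_force: 23.2
clock: 16.33
eef_pos: [471.8, 186.1, 312.5]
tool_rot: [-3.139, 0.0, 1.768]
force: [-0.4, -0.3, -2.5]
width: 59.9
gripper_force: 23.2
clock: 16.75
eef_pos: [477.9, 260.8, 312.6]
tool_rot: [-3.139, -0.001, 1.964]
force: [-1.1, -0.1, -1.3]
width: 60.0
gripper_force: 23.2
```

```bash
python3 -m handwheel '[{"delta_pos":[0.2,2,0],"yaw":0},{"delta_pos":[0.2,1.8,0],"yaw":0},{"delta_pos":[0,0,-2],"yaw":0},{"delta_pos":[0,0,-3],"yaw":0},{"delta_pos":[0,0,-3],"yaw":0},{"delta_pos":[0,0,-3],"yaw":0},{"delta_pos":[0,0,-3],"yaw":0},{"delta_pos":[0,0,-1.5],"yaw":0},{"delta_pos":[0,0,0],"yaw":0},{"delta_pos":[0,0,0],"yaw":0}]'
python3 - <<'E'
from h import *
s=get_image("scene"); print(models.boxes_of(s,"tall_glass")[:1])
cv2.imwrite("pics/s5.png",cv2.resize(s["color"][250:430,60:300,::-1],(800,600),interpolation=2))
print(status.read_state()["eef_pos"],status.read_state()["force"])
E
```

```text
clock: 17.58
eef_pos: [483.1, 295.9, 158.1]
tool_rot: [-3.139, 0.001, 1.96]
force: [-0.2, 0.9, -1.9]
width: 60.2
gripper_force: 23.3
[{'rect': [233.5, 289.0, 268.6, 354.5], 'score': 0.61}]
[484.11757278 297.55905053 160.02186761] [-0.11385771  0.77402301 -1.74406008]
```

View pics/s5.png

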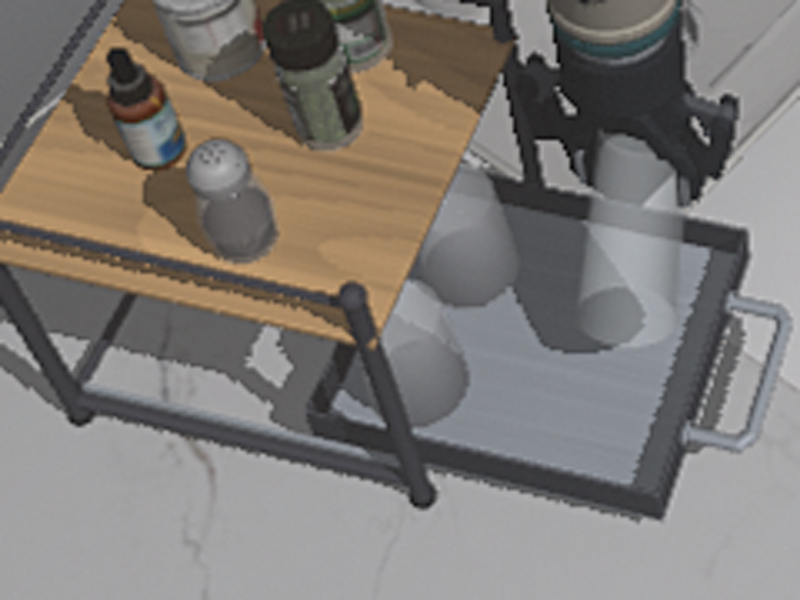

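The crop shows the leaning glass over the free front of the tray, mouth at (630,320), with the tumblers clear at (470,240) and (410,370). I'll lower it gently to first contact.

```bash
python3 -m handwheel '[{"delta_pos":[0,0,-1],"yaw":0},{"delta_pos":[0,0,-0.8],"yaw":0},{"delta_pos":[0,0,-0.4],"yaw":0},{"delta_pos":[0,0,-0.2],"yaw":0},{"delta_pos":[0,0,0],"yaw":0}]' 0.41; python3 -m handwheel '[{"delta_pos":[0,0,-0.2],"yaw":0},{"delta_pos":[0,0,-0.2],"yaw":0},{"delta_pos":[0,0,0],"yaw":0}]'; python3 -m handwheel '[{"delta_pos":[0,0,-0.2],"yaw":0},{"delta_pos":[0,0,-0.15],"yaw":0},{"delta_pos":[0,0,0],"yaw":0}]'
```

```text
clock: 18.1
eef_pos: [483.0, 297.4, 134.1]
tool_rot: [-3.141, 0.0, 1.961]
force: [-0.4, -0.0, -2.3]
width: 60.1
gripper_force: 16.0
clock: 18.35
eef_pos: [483.2, 297.6, 130.5]
tool_rot: [-3.141, 0.0, 1.961]
force: [-0.9, -0.7, -2.5]
width: 59.9
gripper_force: 16.0
clock: 18.6
eef_pos: [483.5, 297.6, 127.1]
tool_rot: [3.141, 0.0, 1.961]
force: [0.4, -0.4, -1.1]
width: 60.2
gripper_force: 16.0
```

```bash
python3 -m handwheel '[{"delta_pos":[0,0,-0.15],"yaw":0},{"delta_pos":[0,0,-0.1],"yaw":0},{"delta_pos":[0,0,0],"yaw":0}]' 0.42; python3 -m handwheel '[{"delta_pos":[0,0,-0.1],"yaw":0},{"delta_pos":[0,0,-0.1],"yaw":0},{"delta_pos":[0,0,0],"yaw":0}]'
```

```text
clock: 18.85
eef_pos: [484.3, 297.9, 126.0]
tool_rot: [3.139, 0.001, 1.96]
force: [-0.4, -2.1, 7.3]
width: 60.3
gripper_force: 9.1
clock: 19.1
eef_pos: [485.4, 298.3, 125.1]
tool_rot: [3.137, 0.001, 1.96]
force: [1.2, -2.3, 12.7]
width: 61.1
gripper_force: 10.7
```

```bash
python3 -m handwheel '[{"delta_pos":[-0.08,0.18,0.1],"yaw":0},{"delta_pos":[-0.12,0.28,0.03],"yaw":0},{"delta_pos":[-0.12,0.28,0.03],"yaw":0}]'; python3 -m handwheel '[{"delta_pos":[-0.12,0.28,0.02],"yaw":0},{"delta_pos":[-0.12,0.28,0.02],"yaw":0},{"delta_pos":[0,0,0],"yaw":0}]'
```

```text
clock: 19.35
eef_pos: [481.8, 305.7, 126.1]
tool_rot: [3.137, 0.0, 1.96]
force: [0.3, -1.1, 7.8]
width: 60.9
gripper_force: 10.2
clock: 19.6
eef_pos: [478.7, 312.5, 126.3]
tool_rot: [3.138, -0.001, 1.962]
force: [-0.4, -0.8, 5.9]
width: 60.5
gripper_force: 10.2
```

```bash
cat >> h.py <<'E'
def slices():
    O=np.array([554,386]);X=np.array([np.cos(.4),np.sin(.4)]);Y=np.array([-X[1],X[0]])
    p=cloud(get_image("scene")).reshape(-1,3); p=p[~np.isnan(p).any(1)]
    q=np.c_[(p[:,:2]-O)@X,(p[:,:2]-O)@Y,p[:,2]]
    g=q[(q[:,0]<-45)&(q[:,0]>-145)&(abs(q[:,1])<90)]
    for z in range(35,135,15):
        s=g[(g[:,2]>z)&(g[:,2]<z+15)]
        print(z,len(s),s[:,0].min().round(),s[:,0].max().round(),"y",np.percentile(s[:,1],[2,50,98]).round() ) if len(s)>5 else 0
    t=status.read_state()["eef_pos"]; print("tcp org",((t[:2]-O)@X).round(1),((t[:2]-O)@Y).round(1),t[2].round(1))
E
python3 -c "
from h import *
slices()"
```

```text
35 91 -143.0 -46.0 y [-82.  17.  81.]
50 164 -130.0 -65.0 y [-18.  17.  26.]
65 164 -131.0 -65.0 y [-22.  12.  20.]
80 164 -130.0 -69.0 y [-26.   7.  15.]
95 182 -129.0 -66.0 y [-31.   1.  11.]
110 161 -130.0 -72.0 y [-29.  -3.   5.]
125 163 -135.0 -61.0 y [-29.  -9.  -0.]
tcp org -98.0 -38.7 126.3
```

The glass now leans about 17 degrees, down from 25. It is turning about its rim edge as planned, so I'll continue the arc.

```bash
python3 -m handwheel '[{"delta_pos":[-0.12,0.28,0],"yaw":0},{"delta_pos":[-0.12,0.28,0],"yaw":0},{"delta_pos":[-0.12,0.28,0],"yaw":0}]'; python3 -m handwheel '[{"delta_pos":[-0.12,0.28,-0.02],"yaw":0},{"delta_pos":[-0.12,0.28,-0.04],"yaw":0},{"delta_pos":[-0.12,0.28,-0.05],"yaw":0},{"delta_pos":[0,0,0],"yaw":0}]';python3 -c "
from h import *
slices()"
```

```text
clock: 19.9
eef_pos: [475.2, 320.2, 126.0]
tool_rot: [3.138, -0.001, 1.961]
force: [0.1, 0.1, 4.6]
width: 60.4
gripper_force: 10.2
clock: 20.23
eef_pos: [470.8, 329.6, 124.5]
tool_rot: [3.139, -0.002, 1.962]
force: [0.8, 1.1, 6.6]
width: 60.5
gripper_force: 10.6
35 165 -145.0 -45.0 y [-57.  22.  75.]
50 135 -130.0 -68.0 y [-9. 20. 27.]
65 124 -130.0 -69.0 y [-12.  17.  25.]
80 143 -131.0 -70.0 y [-16.  15.  23.]
95 123 -129.0 -72.0 y [-14.  13.  19.]
110 143 -130.0 -72.0 y [-14.  11.  18.]
125 134 -139.0 -61.0 y [-12.   7.  14.]
tcp org -98.6 -20.0 124.5
```

```bash
python3 -m handwheel '[{"delta_pos":[-0.1,0.23,-0.05],"yaw":0},{"delta_pos":[-0.1,0.23,-0.05],"yaw":0},{"delta_pos":[-0.1,0.23,-0.05],"yaw":0},{"delta_pos":[0,0,0],"yaw":0}]'; python3 -m handwheel '[{"delta_pos":[-0.1,0.23,-0.06],"yaw":0},{"delta_pos":[-0.1,0.23,-0.06],"yaw":0},{"delta_pos":[0,0,0],"yaw":0}]';python3 -c "
from h import *
slices()"
```

```text
clock: 20.62
eef_pos: [467.8, 336.1, 122.8]
tool_rot: [3.139, -0.002, 1.962]
force: [0.3, 1.9, 6.3]
width: 60.3
gripper_force: 11.0
clock: 20.87
eef_pos: [466.0, 340.3, 121.6]
tool_rot: [3.139, -0.002, 1.961]
force: [0.7, 1.0, 6.3]
width: 60.4
gripper_force: 11.2
35 175 -145.0 -46.0 y [-70.  24.  81.]
50 107 -131.0 -70.0 y [-8. 23. 29.]
65 116 -130.0 -69.0 y [-10.  21.  29.]
80 112 -130.0 -70.0 y [-12.  22.  28.]
95 116 -131.0 -71.0 y [-7. 20. 27.]
110 100 -129.0 -70.0 y [-1. 20. 26.]
125 131 -140.0 -56.0 y [-2. 18. 25.]
tcp org -98.8 -8.0 121.7
```

Lean is now under 2 degrees. I'll finish the arc, press lightly and release in steps.

```bash
python3 -m handwheel '[{"delta_pos":[-0.08,0.18,-0.05],"yaw":0},{"delta_pos":[-0.05,0.12,-0.05],"yaw":0},{"delta_pos":[0,0,0],"yaw":0},{"delta_pos":[0,0,0],"yaw":0}]'; python3 -c "
from h import *
slices()"; python3 -m handwheel '[{"delta_pos":[0,0,0],"yaw":0},{"delta_pos":[0,0,0],"yaw":0},{"delta_pos":[0,0,0],"yaw":0}]' 0.44
```

```text
clock: 21.25
eef_pos: [465.8, 341.8, 121.2]
tool_rot: [3.139, 0.001, 1.96]
force: [0.7, -1.1, 10.9]
width: 60.7
gripper_force: 11.7
35 168 -143.0 -45.0 y [-51.  26.  84.]
50 108 -131.0 -70.0 y [-13.  23.  30.]
65 114 -130.0 -67.0 y [-9. 21. 29.]
80 110 -130.0 -72.0 y [-10.  21.  28.]
95 112 -129.0 -69.0 y [-6. 21. 28.]
110 99 -129.0 -73.0 y [ 2. 22. 27.]
125 126 -140.0 -53.0 y [ 0. 19. 27.]
tcp org -98.4 -6.4 121.2
clock: 21.55
eef_pos: [464.7, 341.6, 119.9]
tool_rot: [3.141, 0.0, 1.96]
force: [2.8, 0.3, 2.2]
width: 61.6
gripper_force: 2.1
```

```bash
python3 -m handwheel '[{"delta_pos":[0,0,0],"yaw":0},{"delta_pos":[0,0,0],"yaw":0},{"delta_pos":[0,0,0],"yaw":0}]' 0.47; python3 -m handwheel '[{"delta_pos":[0,0,0],"yaw":0},{"delta_pos":[0,0,0],"yaw":0},{"delta_pos":[0,0,0],"yaw":0},{"delta_pos":[0,0,0],"yaw":0}]' 0.7;python3 -m handwheel '[{"delta_pos":[0,0,0],"yaw":0},{"delta_pos":[0,0,0],"yaw":0},{"delta_pos":[0,0,0],"yaw":0},{"delta_pos":[0,0,0],"yaw":0}]' 1; python3 -c "
from h import *
slices()
s=get_image('scene'); cv2.imwrite('pics/s6.png',cv2.resize(s['color'][250:430,60:300,::-1],(800,600),interpolation=2))"
```

```text
clock: 21.8
eef_pos: [463.8, 341.5, 119.4]
tool_rot: [-3.14, 0.0, 1.961]
force: [0.7, -0.3, -0.3]
width: 62.9
gripper_force: 0.5
clock: 22.13
eef_pos: [463.8, 341.8, 119.7]
tool_rot: [-3.141, 0.0, 1.961]
force: [0.7, 0.2, 0.1]
width: 72.8
gripper_force: 0.0
clock: 22.47
eef_pos: [464.2, 341.9, 119.9]
tool_rot: [-3.142, -0.0, 1.961]
force: [0.6, -0.1, -0.8]
width: 85.5
gripper_force: 0.0
35 175 -145.0 -47.0 y [-26.  25.  78.]
50 112 -131.0 -70.0 y [-11.  21.  29.]
65 105 -130.0 -69.0 y [-6. 22. 29.]
80 114 -130.0 -71.0 y [-11.  20.  28.]
95 118 -129.0 -69.0 y [-13.  21.  27.]
110 110 -128.0 -71.0 y [-11.  20.  26.]
125 127 -144.0 -51.0 y [-8. 18. 26.]
tcp org -99.9 -5.6 119.9
```

View pics/s6.png

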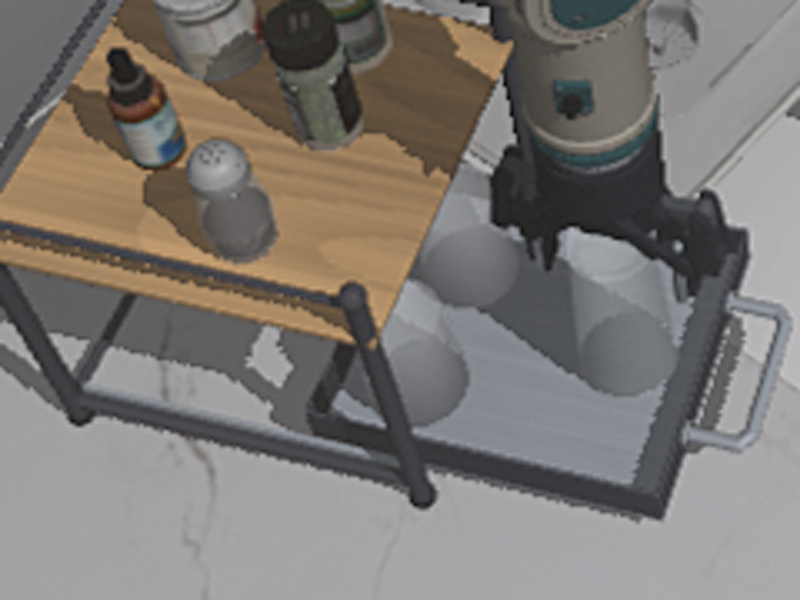

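The glass stands upright on the tray floor, mouth at (630,355), with both fingers clear at (545,255) and (690,270). I'll retreat straight up and check.

```bash
python3 -m handwheel '[{"delta_pos":[0,0,1],"yaw":0},{"delta_pos":[0,0,2],"yaw":0},{"delta_pos":[0,0,2],"yaw":0},{"delta_pos":[0,0,3],"yaw":0},{"delta_pos":[0,0,3],"yaw":0},{"delta_pos":[0,0,3],"yaw":0},{"delta_pos":[0,0,3],"yaw":0},{"delta_pos":[0,0,0],"yaw":0}]'; python3 -m handwheel '[{"delta_pos":[-1,-3,0],"yaw":0},{"delta_pos":[0,-4,0],"yaw":0},{"delta_pos":[0,-4,0],"yaw":0},{"delta_pos":[0,-4,0],"yaw":0},{"delta_pos":[0,-4,0],"yaw":0},{"delta_pos":[0,-3,0],"yaw":0},{"delta_pos":[0,0,0],"yaw":0},{"delta_pos":[0,0,0],"yaw":0}]'; python3 -c "
from h import *
slices()
im=get_image('top'); p=cloud(im).reshape(-1,3); p=p[~np.isnan(p).any(1)]
O=np.array([554,386]);X=np.array([np.cos(.4),np.sin(.4)]);Y=np.array([-X[1],X[0]])
q=np.c_[(p[:,:2]-O)@X,(p[:,:2]-O)@Y,p[:,2]]
h=q[(q[:,0]<-20)&(q[:,0]>-240)&(abs(q[:,1])<95)&(q[:,2]>42)&(q[:,2]<64)]
xm=np.percentile(h[:,0],3); hb=h[h[:,0]<xm+10]; print('bar',hb.mean(0).round(1))
f=q[(q[:,0]<-50)&(q[:,0]>-145)&(abs(q[:,1])<70)&(q[:,2]>160)&(q[:,2]<185)]; print('foot',len(f),f.mean(0).round(1))
cv2.imwrite('pics/t7.png',cv2.resize(im['color'][150:290,100:300,::-1],(800,560),interpolation=2))"
```

```text
clock: 23.23
eef_pos: [465.8, 345.0, 296.8]
tool_rot: [3.131, -0.004, 1.961]
force: [0.8, 0.7, 0.4]
width: 85.3
gripper_force: 0.0
clock: 23.9
eef_pos: [454.3, 120.0, 290.2]
tool_rot: [-3.142, 0.001, 1.956]
force: [-0.3, 0.8, 0.7]
width: 85.5
gripper_force: 0.0
35 151 -144.0 -46.0 y [-70.  24.  80.]
50 120 -131.0 -69.0 y [-12.  22.  30.]
65 112 -131.0 -68.0 y [-8. 21. 28.]
80 106 -129.0 -70.0 y [-12.  22.  28.]
95 115 -129.0 -70.0 y [-13.  20.  28.]
110 118 -129.0 -70.0 y [-13.  20.  27.]
125 116 -128.0 -70.0 y [-6. 20. 26.]
tcp org -194.6 -204.4 290.4
bar [-199.2   -1.9   53.8]
foot 450 [-100.2   -7.7  171.4]
```

View pics/t7.png

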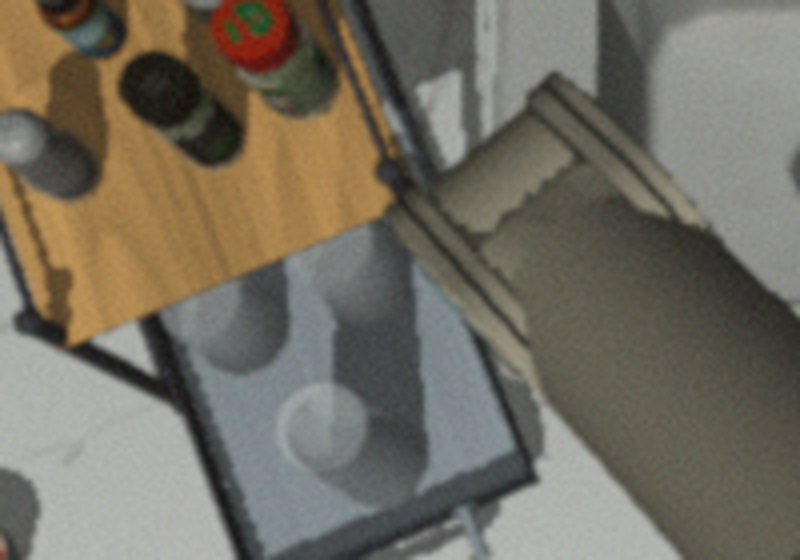

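The top crop shows the glass foot at (325,425), centred on the front of the tray, with the tumblers behind it and the tray out. The elbow appears over the post near (410,200), but the wrist force reading is near zero. I'll hand in.

```bash
python3 -c "
from cell import ctrl
print(ctrl.finish_job())"
```

```text
the job is handed in; nothing more can be done
None
```

The job is handed in, with no verdict returned: by my last measurements the tray is at its stop, the tall glass stands upright, mouth down and released on its free front part (grip peaked near 23 N a finger), and the short glass had not moved when last seen, just after the lift.

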